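# Fit the grating disc to the vegetable machine's drive

## Robot

A 7-joint arm with a two-finger parallel gripper is mounted at the origin on the work surface. World frame = base frame: x ahead of the robot, y to its left, z up, the work surface at z = 0. Lengths are in mm, angles in rad, forces in N, time in s.
With the tool pointing down it reaches from about 400 to 850 mm from the base axis. Payload 4.4 kg.
Tool frame: the origin (TCP) lies between the finger pads; the fingertips stand 25 mm ahead of it and the grasp point (between the pads) lies 6 mm ahead of it; z points along the fingers, y is the line along which they close (so a half turn about z gives the same grasp; the last joint's range is limited). The gripper opens to 94 mm and grips with 3 to 60 N. Pads are 16 mm wide; open, the fingers measure 119 mm over their backs; the gripper's body (75 mm by 177 mm) begins 78 mm behind the grasp point.
Start: joints at [1.077, 0.628, 0.038, 1.517, -0.027, 0.996, -0.02], TCP at [269.694, -591.425, 230.478] pointing down, gripper open.
Joint ranges: [-3.06, 3.06], [-0.37, 2.12], [-1.25, 1.32], [0.18, 2.47], [-1.1, 4.24], [0.23, 1.98], [-2.94, 2.94]. Speed limits (rad/s): [2.57, 2.57, 3.14, 3.14, 3.14, 3.14, 3.14].

## Interface

Orientations are given as a rotation vector (axis times angle).
In Python, from plant import manip gives the robot as it stands.
- The arm moves only by the tool servo_tool, never from a script. Its argument "moves" is a list of rows, each a list of 7 numbers: the turn, a rotation vector about the tool's x, y, z in degrees, then the shift along the tool's x, y, z in cm, then the opening, from 0 (shut) to 1 (fully open). In form: [[rx, ry, rz, tx, ty, tz, claw], ...]. A call has 1 to 5 rows; each row shifts and turns the commanded pose from where the row before left it, along the tool's axes as they then stand; what a row does not reach is not made up. A row lasts 1/10 s, in which the tool goes at most 50 mm and 8.59 degrees, less where a joint would pass 70% of its speed; a pose out of reach is approached as far as the arm can. A call with a gripper value outside its range is refused whole. The fingers move at their own pace and stop on an object; "squeeze" is the grip in N (left out, the last holds). Time passes only in rows, so rows that do not move let the fingers close. It gives the time, the measured TCP pose, the force, the opening and the grip force at its end, in the units of the state.
- manip.observe(): the state, without advancing time (a new reading comes with each control period).
- manip.capture(name): name is "scene" or "top" or "wrist"; returns the picture (384x512x3 uint8, red, green, blue); there is no depth.
- manip.camera_model(name): a dict with "K" (3x3 intrinsics, pixels), "dist_coeffs" ([k1, k2, p1, p2, k3] as OpenCV has them; the pictures are not rectified), "world_to_cam" (4x4, takes a point from world to camera coordinates); the wrist camera has in their place "tool_from_camera" (4x4, takes a point from camera to tool coordinates, whose origin is the TCP and whose axes are the flange's). Camera axes: x right, y down, z forward; pixel columns grow to the right and rows downward; lengths in mm; the calibration is good to about 2 mm. A picture is of the moment at which its call begins: read the wrist's pose just before it. camera_model takes no time and is no camera call.
- manip.hand_in(): hands the job in; it is judged then, once.
The state is a dict: "time_s": time; "q": joint angles; "dq": joint speeds; "joint_torque": joint torques, N m; "position": TCP position; "ee_rot": TCP orientation; "ft_force": force on the tool from outside, world axes, zero at the start; "moment": the same for the moment, N m; "width": opening from 0.0 (shut) to 1.0 (fully open); "grip_force": force on a finger pad.
Only numpy, scipy, OpenCV 4.12 (cv2) and the standard library are available. Lean on these libraries where they do the work, as an engineer would, in place of code of your own. Each camera call takes 0.05 s, during which the arm holds its last target. There are 200 camera calls.

## Task

Fit the grating disc (the one with the orange finger bar) on the drive of the vegetable machine: set it over the drive in the middle of the clear bowl and turn it by feel, without forcing it down, until it drops fully home and lies just below the bowl's rim. Let go of it there, and leave the other discs, the mixing bowl and the spice jars where they stand.

Things in the scene. Friction and masses are not known exactly. Their poses are not given: they have to be found in the camera images.
- grating_disc: The disc to fit, about 0.3 kg, standing on its hub at any yaw: steel plate 130 mm wide with small dark teeth, orange hub below, orange finger bar on top. Origin: centre of the hub's underside, z up the axis. Hub z 0 to 30 mm, 50 mm across, blind bore 30 mm wide and 30 mm deep, open below. Two opposite notches, 14 mm wide, 12 mm high, cut its lower edge along the disc's x axis. Plate z 30 to 34 mm.
- disc_grip (a point): Middle of the orange finger bar, on the disc's axis, 58 mm above the disc's origin; same axes as the disc. The bar is 50 mm long along x, 14 mm thick along y and stands 40 mm tall on the plate, from 34 to 74 mm above the disc's origin.
- prep_machine: White vegetable machine, fixed: motor base 230 x 220 mm (x, y), 96 mm high, black panel on its -x face; on it a clear open bowl, inner radius 80 mm, outer 86 mm, rim 176 mm above the counter; grey handle at +y to 119 mm from the axis, below the rim. The drive stands in the bowl's middle. Origin: centre of the underside, on the drive's vertical axis. Its yaw says nothing about the drive's angle.
- seat (a point): Centre of the drive's flat seat, on the vertical drive axis, 140 mm above the counter: a disc fully home has its origin here. Two opposite dogs, 10 mm wide and 10 mm high, stick out from the stub's foot here to 21 mm from the axis, in an unknown direction, different each time. A gearbox holds the drive still; it slips only at about 1.5 N m.
- stub_top (a point): Top of the drive's round stub, 28 mm above the seat, on the axis. Stub 28 mm in diameter, the top 7 mm tapered to 18 mm. A disc whose notches are not over the dogs rides on them, level, 10 mm above home, and may be let go there to regrasp. Turned either way, at most half a turn, its notches come over the dogs (play about 0.1 rad each way) and it drops the 10 mm, by its weight or a light push.
- slicing_disc: Disc of the same shape and size with a BLUE finger bar and two blades; must stay where it is.
- stick_disc: Disc of the same shape and size with a WHITE finger bar and dark rows; must stay where it is.
- mixing_bowl: Steel bowl, 170 mm across the rim, 70 mm high, an orange fruit in it; origin under its centre; must stay where it is.
- spice_jar_a: Spice jar with red cap, 48 mm in diameter, 100 mm high; origin under its centre; must stay where it is.
- spice_jar_b: Spice jar with red cap, 48 mm in diameter, 100 mm high; origin under its centre; must stay where it is.
Things that resemble listed ones, but are neither listed nor needed, are in the scene too. Leave any pink or red look-alike of the grating_disc alone.

How it is judged (in metres and radians):
On the way, in this order (a step that is already met when the one before it is completed fails the run):
1. the grating disc has been lifted off the counter (height (world z) of grating_disc above 0.06 m), for 0.1 s.
2. the grating disc has dropped fully home on the drive (horizontal distance between grating_disc and seat below 0.004 m and z of grating_disc in the frame of seat between -0.004 and 0.003 m and angle between grating_disc's own z axis and vertical below 0.05 rad), for 0.2 s.
At the end, for the whole second after the job is handed in: The grating disc lies on the drive with its axis within 4 mm of the drive's axis, its origin less than 3 mm above the seat, tilted less than 0.05 rad, at rest and released; the other discs, mixing bowl and spice jars are within 30 mm of where they started (all of step 2 and linear speed of grating_disc below 0.02 m/s and angular speed of grating_disc below 0.1 rad/s and contact force between grating_disc and the fingers below 0.1 N and distance of each of slicing_disc, stick_disc, mixing_bowl, spice_jar_a, spice_jar_b from where it was at the start of the episode below 0.03 m); the robot touches nothing.
It fails at once if the grating disc is forced: more than 80 N between it and the machine (contact force between grating_disc and prep_machine above 80 N).
It fails at once if another disc, the mixing bowl or a spice jar is moved more than 30 mm (distance of any of slicing_disc, stick_disc, mixing_bowl, spice_jar_a, spice_jar_b from where it was at the start of the episode above 0.03 m).
It also fails if it takes over 72 s, if anything falls off the work surface, if the arm or the gripper's body presses on something with over 40 N, if the wrist force passes 120 N, or if a joint passes its speed limit or range.

## Working session

There is one attempt and no reset: what is moved stays moved. The work goes in short steps, Python scripts to look and compute and a tool call to move; the robot and the scene stay as the last step left them, time stands still between calls to the robot, and variables do not carry over. Pictures are saved under pics/ and viewed, at most 10 in all, crops included, and the job is handed in when it is done.

Besides the shell and the picture viewer there is one more tool, called by a JSON object that holds its "method" and its "body", one argument or row to a line. servo_tool: Moves the arm, as the interface text tells. Its arguments: {"type":"object","properties":{"moves":{"type":"array"},"squeeze":{"type":"number"}},"required":["moves"]}

```bash
mkdir -p pics; ls
cat > h.py <<'E'
import numpy as np, cv2
from scipy.spatial.transform import Rotation as R
from plant import manip
def cam(name, st=None):
    m=manip.camera_model(name); K=np.array(m["K"]); d=np.array(m["dist_coeffs"])
    if "world_to_cam" in m: T=np.linalg.inv(np.array(m["world_to_cam"]))
    else:
        W=np.eye(4); W[:3,:3]=R.from_rotvec(st["ee_rot"]).as_matrix(); W[:3,3]=st["position"]
        T=W@np.array(m["tool_from_camera"])
    return K,d,T
def ray(c,px,z):
    K,d,T=c; p=cv2.undistortPoints(np.array(px,float).reshape(-1,1,2),K,d).reshape(-1,2)
    v=np.c_[p,np.ones(len(p))]@T[:3,:3].T; o=T[:3,3]
    return o+v*((z-o[2])/v[:,2])[:,None]
def proj(c,P):
    K,d,T=c; W=np.linalg.inv(T)
    return cv2.projectPoints(np.array(P,float).reshape(-1,1,3),cv2.Rodrigues(W[:3,:3])[0],W[:3,3],K,d)[0].reshape(-1,2)
def save(n,im): cv2.imwrite("pics/"+n,cv2.cvtColor(im,cv2.COLOR_RGB2BGR))
E
python3 - <<'E'
from h import *
s=manip.observe(); print(s)
a=manip.capture("scene"); b=manip.capture("top")
save("scene.png",a); save("top.png",b); np.save("top.npy",b); np.save("scene.npy",a)
for n in("scene","top"): print(n,cam(n)[2].round(2).tolist(),cam(n)[0].round().tolist())
E
```

```text
pics
{'time_s': 0.0, 'q': array([ 1.07721114,  0.62932591,  0.03843755,  1.51831936, -0.02697031,
        0.99630985, -0.01998213]), 'dq': array([-0.00215692,  0.00037284,  0.00064571,  0.00066223, -0.00089401,
        0.00038762,  0.00118555]), 'joint_torque': array([ 1.02951424e-03, -5.49723959e+01,  1.14333406e+00, -1.86633986e+01,
       -5.23334218e-02,  2.35924363e-02,  1.20954969e-04]), 'position': array([ 269.4291434 , -590.86906544,  229.58267417]), 'ee_rot': array([-3.06823755e+00, -6.66530236e-01,  6.83034895e-04]), 'ft_force': array([-0.01133293, -0.14566462, -0.36222455]), 'moment': array([-0.00400762, -0.00878792,  0.01487917]), 'grip_force': 0.0, 'width': 0.9997031879228001}
scene [[-0.53, 0.58, -0.61, 1249.92], [0.84, 0.38, -0.38, 346.79], [0.01, -0.72, -0.7, 988.2], [0.0, 0.0, 0.0, 1.0]] [[413.0, 0.0, 257.0], [0.0, 413.0, 191.0], [0.0, 0.0, 1.0]]
top [[0.02, -0.99, 0.12, 319.84], [-1.0, -0.02, 0.02, -153.96], [-0.02, -0.12, -0.99, 1571.63], [0.0, 0.0, 0.0, 1.0]] [[488.0, 0.0, 254.0], [0.0, 488.0, 194.0], [0.0, 0.0, 1.0]]
```

View pics/top.png

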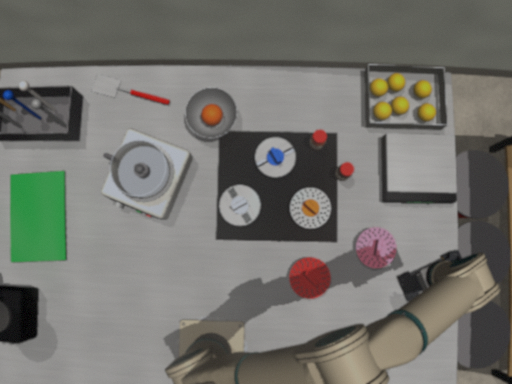

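View pics/scene.png

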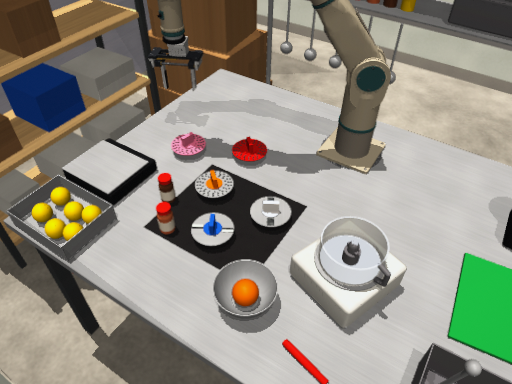

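The top view shows the grating disc at about (310,208) and the machine's bowl at about (141,170), with the stub at (142,169). The jars are at (319,138) and (345,171). The blue disc is at (275,157), the white one at (239,205), and the red look-alike at (309,278).

```bash
python3 - <<'E'
from h import *
b=np.load("top.npy"); c=cam("top")
hsv=cv2.cvtColor(b,cv2.COLOR_RGB2HSV)
m=cv2.inRange(hsv,(8,130,120),(22,255,255)); m[:180]=0;m[240:]=0;m[:,:290]=0;m[:,335:]=0
ys,xs=np.nonzero(m); P=ray(c,np.c_[xs,ys],74.)[:,:2]; mu=P.mean(0); w,v=np.linalg.eigh(np.cov(P.T)); print("bar",len(xs),mu,np.sqrt(w*12),v[:,1],np.degrees(np.arctan2(v[1,1],v[0,1])))
w=((hsv[...,1]<60)&(hsv[...,2]>110)).astype(np.uint8)*255; w[:180]=0;w[235:]=0;w[:,:284]=0;w[:,336:]=0
ys,xs=np.nonzero(w); print("plate",ray(c,[cv2.minEnclosingCircle(np.c_[xs,ys].astype(np.float32))[0]],34.),cv2.minEnclosingCircle(np.c_[xs,ys].astype(np.float32)))
print("stub",ray(c,[[142,169]],168.),"others",ray(c,[[275,157],[239,205],[309,278]],74.).round(),ray(c,[[319,138],[345,171]],90).round())
s=manip.observe();print(R.from_rotvec(s["ee_rot"]).as_matrix().round(3), np.array(manip.camera_model("wrist")["tool_from_camera"]).round(3),manip.camera_model("wrist")["K"])
E
python3 -c "
import cv2
b=cv2.imread('pics/top.png')
print(cv2.imwrite('pics/c1.png',cv2.hconcat([cv2.resize(b[120:220,90:190],(390,390),interpolation=2),cv2.resize(b[160:260,260:360],(390,390),interpolation=2)])))"
```

```text
bar 168 [ 464.58583914 -301.0584345 ] [41.5800393 45.9411678] [-0.84757218  0.53068013] 147.9485801188464
plate [[ 467.92891178 -304.32668717   34.        ]] ((310.1736145019531, 207.55555725097656), 20.699462890625)
stub [[558.90807126 204.28109784 168.        ]] others [[ 620. -189.   74.]
 [ 468.  -81.   74.]
 [ 249. -299.   74.]] [[ 680. -325.   90.]
 [ 578. -406.   90.]]
[[ 0.91   0.415 -0.001]
 [ 0.415 -0.91   0.001]
 [-0.    -0.002 -1.   ]] [[  -0.      -0.958   -0.288   83.529]
 [   1.      -0.      -0.      -1.797]
 [   0.      -0.288    0.958 -154.555]
 [   0.       0.       0.       1.   ]] [[313.50134379   0.         256.0219717 ]
 [  0.         313.50134379 189.35007925]
 [  0.           0.           1.        ]]
True
```

View pics/c1.png

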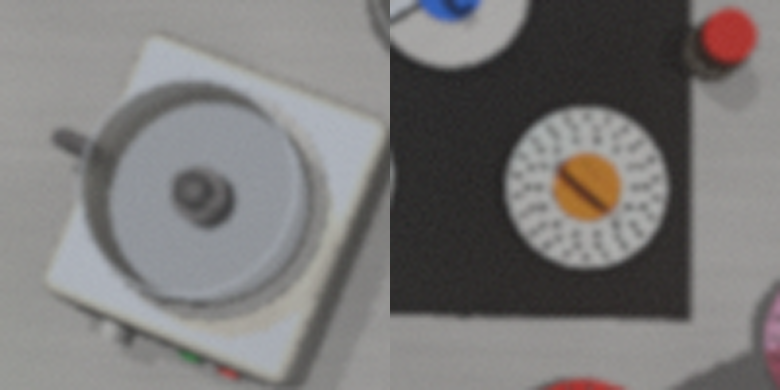

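{"method": "servo_tool", "body": {
  "moves": [
    [0,0,0,3.0,-1.8,0,1],
    [0,0,0,4.2,-2.5,0,1],
    [0,0,0,4.2,-2.5,0,1],
    [0,0,0,4.2,-2.5,0,1],
    [0,0,0,4.2,-2.5,0,1]
  ]
}}

```text
time_s: 0.6
position: [401.5, -400.1, 230.2]
ee_rot: [-3.07, -0.666, 0.0]
ft_force: [1.2, -0.9, 0.1]
width: 1.002
grip_force: 0.0
```

{"method": "servo_tool", "body": {
  "moves": [
    [0,0,0,4.2,-2.5,0.8,1],
    [0,0,0,3.8,-2.2,0.8,1],
    [0,0,0,2.1,-1.3,0.8,1],
    [0,0,0,0,0,0,1]
  ]
}}

```text
time_s: 1.0
position: [470.0, -300.3, 205.2]
ee_rot: [-3.064, -0.678, 0.0]
ft_force: [0.1, 0.3, 0.2]
width: 0.999
grip_force: 0.0
```

Run:
```python
from h import *
s=manip.observe(); a=manip.capture("wrist"); save("w1.png",a); np.savez("w1.npz",a=a,p=s["position"],r=s["ee_rot"]); print(s["time_s"],s["position"],s["dq"].max(),s["ft_force"]); print(proj(cam("wrist",s),[[467,-303,74],[467,-303,34]]))
```

```text
1.0 [ 469.98446752 -300.27515562  205.17858082] 0.06542515991875728 [0.05793707 0.25615983 0.17801064]
[[259.74487419 190.81741579]
 [259.46611112 179.95294841]]
```

View pics/w1.png

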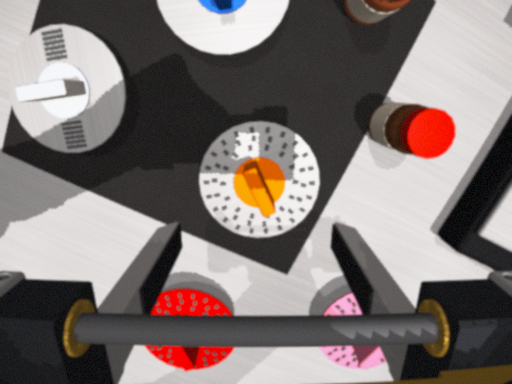

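The wrist view shows the grating disc's plate centred near (260,180). The bar runs from roughly (250,163) to (268,213). I'll zoom in to get the bar's angle.

Run:
```python
from h import *
a=np.load("w1.npz")["a"]; save("c2.png",cv2.resize(a[145:225,215:305],None,fx=7,fy=7,interpolation=0))
```

```text
(no output)
```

View pics/c2.png

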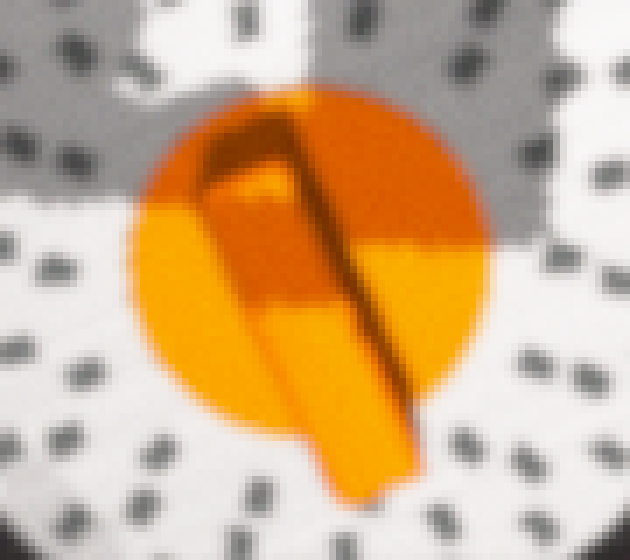

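The bar's top face in the crop has corners at about (200,190), (295,160), (420,465) and (335,500).

Run:
```python
from h import *
z=np.load("w1.npz"); c=cam("wrist",dict(position=z["p"],ee_rot=z["r"]))
q=np.array([[200,190],[295,160],[420,465],[335,500]])/7-.5+[215,145]
P=ray(c,q,74.)[:,:2]; print(P,P.mean(0))
d=(P[2]+P[3]-P[0]-P[1])/2; print(np.linalg.norm(d),np.degrees(np.arctan2(d[1],d[0])), np.linalg.norm(P[1]-P[0]))
M=R.from_rotvec(z["r"]).as_matrix(); print("bar dir in tool",M[:2,:2].T@d, "centre shift tool mm",M[:2,:2].T@(P.mean(0)-z["p"][:2]))
# plate centre
a=z["a"]; hsv=cv2.cvtColor(a,cv2.COLOR_RGB2HSV)
o=cv2.inRange(hsv,(5,150,90),(24,255,255)); n,l,st,ce=cv2.connectedComponentsWithStats(o[130:240,190:330]);print(st[1:4])
print(proj(c,[[467,-303,34]]), c[2][:3,3])
```

```text
[[ 477.39391761 -280.8746236 ]
 [ 486.48509189 -290.66039521]
 [ 454.55740469 -324.69118745]
 [ 444.8520362  -316.21777057]] [ 465.8221126  -303.11099421]
47.35258365961526 -132.90147405650174 13.35704966634072
bar dir in tool [-43.86117717  17.8452949 ] centre shift tool mm [-4.97026734  0.81460312]
[[  44   28   51   59 2105]]
[[259.46611112 179.95294841]] [ 545.11109858 -263.97371966  359.79680986]
```

{"method": "servo_tool", "body": {
  "moves": [
    [0,0,0,-0.5,0.1,2,1],
    [0,0,-7.4,0,0,2.5,1],
    [0,0,-7.4,0,0,2.5,1],
    [0,0,-7.4,0,0,1.5,1],
    [0,0,0,0,0,0,1]
  ]
}}

```text
time_s: 1.55
position: [461.0, -309.9, 119.7]
ee_rot: [-2.883, -1.24, 0.005]
ft_force: [-1.0, 0.8, -0.9]
width: 1.005
grip_force: 0.0
```

Run:
```python
from h import *
s=manip.observe(); a=manip.capture("wrist"); save("w2.png",a); print(s["position"],s["q"]); np.savez("w2.npz",a=a,p=s["position"],r=s["ee_rot"]);M=R.from_rotvec(s["ee_rot"]).as_matrix(); print(M.round(3), M.T@(np.array([465.8,-303.1,58])-s["position"]), np.degrees(np.arctan2(M[1,0],M[0,0])))
save("c3.png",cv2.resize(a[60:330,120:400],None,fx=2,fy=2))
```

```text
[ 460.99760874 -309.92611272  119.71018701] [ 0.5923242   0.64568416 -0.07872659  1.8813756   0.08273325  0.62180432
 -0.29654637]
[[ 0.688  0.726 -0.004]
 [ 0.726 -0.688  0.001]
 [-0.002 -0.004 -1.   ]] [ 8.36531668 -0.97060766 61.69996236] 46.544383210008505
```

View pics/c3.png

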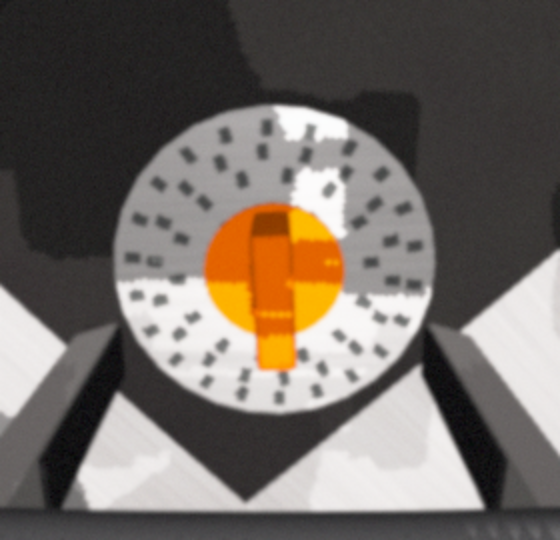

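The bar now runs almost straight up the picture. Its top face is centred near crop (273,301), and the plate centre is near (274,259).

Run:
```python
from h import *
z=np.load("w2.npz"); c=cam("wrist",dict(position=z["p"],ee_rot=z["r"])); M=R.from_rotvec(z["r"]).as_matrix()
f=lambda q,h:((ray(c,np.array(q)/2-.25+[120,60],h)-z["p"])@M).round(1)
b=f([[250,235],[289,233],[295,365],[258,370]],74.);print(b,b.mean(0)); print(f([[274,259]],34.))
```

```text
[[ 32.3  -9.4  45.7]
 [ 33.    3.4  45.6]
 [-15.    5.9  45.7]
 [-16.9  -7.1  45.8]] [ 8.35 -1.8  45.7 ]
[[12.  -1.4 85.7]]
```

{"method": "servo_tool", "body": {
  "moves": [
    [0,0,-2.5,0.9,-0.15,2,1],
    [0,0,0,0,0,2,1],
    [0,0,0,0,0,1.3,1],
    [0,0,0,0,0,0,0.4],
    [0,0,0,0,0,0,0]
  ],
  "squeeze": 25
}}

```text
time_s: 2.1
position: [469.0, -301.7, 69.2]
ee_rot: [2.857, 1.305, 0.0]
ft_force: [-0.7, -0.7, 0.4]
width: 0.866
grip_force: 0.0
```

{"method": "servo_tool", "body": {
  "moves": [
    [0,0,0,0,0,0,0],
    [0,0,0,0,0,0,0],
    [0,0,0,0,0,0,0]
  ]
}}

```text
time_s: 2.4
position: [469.2, -301.1, 69.1]
ee_rot: [2.856, 1.307, 0.001]
ft_force: [-0.4, 0.0, -0.7]
width: 0.614
grip_force: 0.0
```

{"method": "servo_tool", "body": {
  "moves": [
    [0,0,0,0,0,0.3,0],
    [0,0,0,0,0,0,0],
    [0,0,0,0,0,0,0],
    [0,0,0,0,0,0,0],
    [0,0,0,0,0,0,0]
  ]
}}

```text
time_s: 2.9
position: [468.9, -300.8, 65.5]
ee_rot: [-2.856, -1.308, -0.0]
ft_force: [-0.0, 0.1, 0.2]
width: 0.186
grip_force: 0.0
```

{"method": "servo_tool", "body": {
  "moves": [
    [0,0,0,0,0,0,0],
    [0,0,0,0,0,0,0],
    [0,0,0,0,0,0,0]
  ]
}}

```text
time_s: 3.2
position: [469.0, -300.9, 65.4]
ee_rot: [2.856, 1.308, 0.0]
ft_force: [0.2, -1.1, -1.7]
width: 0.147
grip_force: 25.0
```

{"method": "servo_tool", "body": {
  "moves": [
    [0,0,0,0,0,-2,0],
    [0,0,0,0,0,-4,0],
    [0,0,0,0,0,-5,0],
    [0,0,0,0,0,-5,0],
    [0,0,0,2,-1.2,-5,0]
  ],
  "squeeze": 40
}}

```text
time_s: 3.7
position: [471.0, -282.8, 272.8]
ee_rot: [2.858, 1.3, -0.002]
ft_force: [1.3, -0.2, -2.7]
width: 0.144
grip_force: 40.0
```

{"method": "servo_tool", "body": {
  "moves": [
    [0,0,0,4.2,-2.5,0,0],
    [0,0,0,4.2,-2.5,0,0],
    [0,0,0,4.2,-2.5,0,0],
    [0,0,0,4.2,-2.5,0,0],
    [0,0,0,4.2,-2.5,0,0]
  ]
}}

```text
time_s: 4.2
position: [514.3, -37.5, 270.5]
ee_rot: [-2.856, -1.307, 0.002]
ft_force: [0.0, 0.4, -3.7]
width: 0.145
grip_force: 40.0
```

Run:
```python
from h import *
s=manip.observe(); M=R.from_rotvec(s["ee_rot"]).as_matrix()
print(s["position"],s["grip_force"],s["ft_force"],s["q"].round(2),"tool shift to (559,160):",M.T@(np.array([559,204,s["position"][2]])-s["position"]))
```

```text
[514.25005564 -37.53215828 270.50134537] 39.996294379234314 [ 0.03029664  0.35769422 -3.74631461] [ 0.14  0.39 -0.16  1.83  0.08  0.92 -0.78] tool shift to (559,160): [ 2.12067527e+02 -1.23966519e+02 -8.47583884e-02]
```

{"method": "servo_tool", "body": {
  "moves": [
    [0,0,0,4.2,-2.5,0,0],
    [0,0,0,4.2,-2.5,0,0],
    [0,0,0,3.6,-2,0,0],
    [0,0,0,0,0,0,0],
    [0,0,0,0,0,0,0]
  ]
}}

```text
time_s: 4.7
position: [539.6, 98.1, 270.1]
ee_rot: [-2.854, -1.312, 0.003]
ft_force: [0.3, -0.0, -2.5]
width: 0.147
grip_force: 40.0
```

Run:
```python
from h import *
s=manip.observe(); a=manip.capture("wrist"); np.savez("w3.npz",a=a,p=s["position"],r=s["ee_rot"])
print(s["position"],s["grip_force"],s["ft_force"])
t=np.load("top.npy"); sc=np.load("scene.npy")
save("c4.png",cv2.hconcat([cv2.resize(a,(512,384)),cv2.vconcat([cv2.resize(t[130:210,105:180],(192,192),interpolation=2),cv2.resize(sc[200:300,300:400],(192,192),interpolation=2)])]))
```

```text
[539.56061148  98.10450384 270.09279607] 39.9975460767746 [ 0.30267653 -0.03768383 -2.46645321]
```

View pics/c4.png

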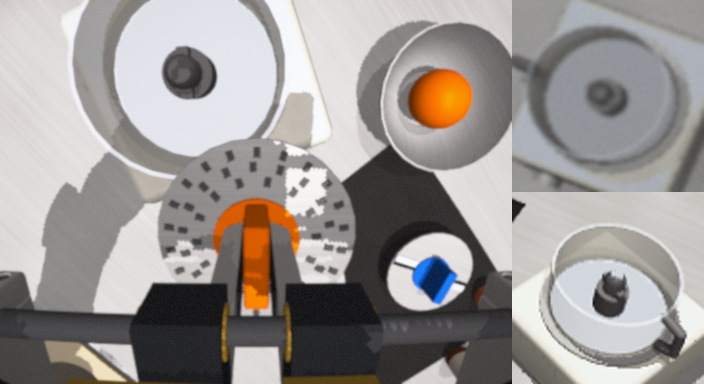

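The wrist view shows the stub at about (185,71) in the bowl. The held disc's plate is centred near (256,228), so it is clear of the stub. I'll zoom in on the stub to find the dogs' direction.

Run:
```python
from h import *
z=np.load("w3.npz"); a=z["a"]; c=cam("wrist",dict(position=z["p"],ee_rot=z["r"])); M=R.from_rotvec(z["r"]).as_matrix()
g=cv2.LUT(a[36:111,148:228],(255*(np.arange(256)/255.)**.45).astype(np.uint8))
save("c5.png",cv2.resize(g,None,fx=8,fy=8,interpolation=cv2.INTER_CUBIC))
print(ray(c,[[182,71]],168.),ray(c,[[190,74]],140.))
# held plate: edges left/right, top
h=cv2.cvtColor(a,cv2.COLOR_RGB2HSV)
f=lambda q,hh:((ray(c,np.array(q),hh)-z["p"])@M).round(1)
pz=z["p"][2]-65+34
print("plate L,R,top edge tool",f([[158,222],[355,222],[256,138]],pz))
```

```text
[[561.41946494 215.37904627 168.        ]] [[561.44730611 214.62770004 140.        ]]
plate L,R,top edge tool [[  6.5 -65.1  31.1]
 [  6.6  61.7  30.9]
 [ 60.2  -2.   30.9]]
```

View pics/c5.png

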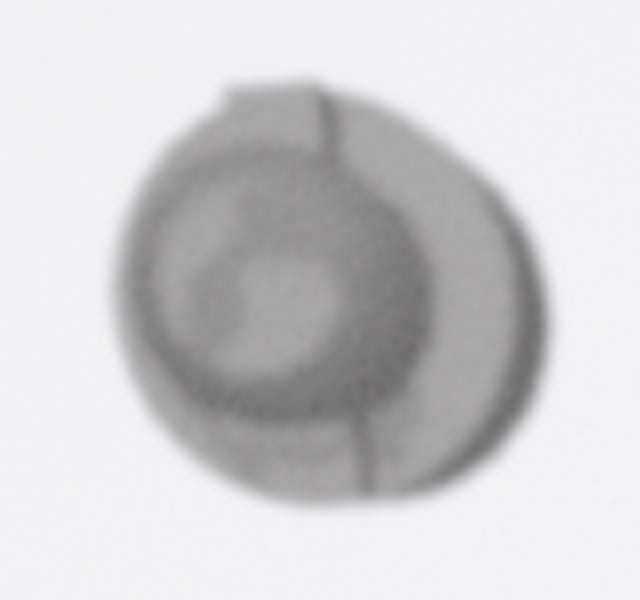

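The dogs run almost straight up the picture, with their side edges at crop (317,100) and (362,490). The stub's flat top is centred near (255,290), and the collar at its foot is centred near (318,300).

Run:
```python
from h import *
z=np.load("w3.npz"); a=z["a"]; c=cam("wrist",dict(position=z["p"],ee_rot=z["r"])); M=R.from_rotvec(z["r"]).as_matrix()
px=lambda q:np.array(q,float)/8-.5+[148,36]
print("top",ray(c,px([[255,290]]),168.),"ring",ray(c,px([[290,285]]),161.),"collar",ray(c,px([[318,300]]),140.))
e=ray(c,px([[317,100],[362,490]]),150.); d=(e[1]-e[0]); print("dog in tool",M.T@d,np.degrees(np.arctan2((M.T@d)[1],(M.T@d)[0])),"world",d)
n=np.array([-d[1],d[0]])/np.hypot(*d[:2]); 
for C in([559,204],[561.5,214.5]): print(C,"edge offset from axis",n@(e[0][:2]-C))
t=np.load("top.npy"); ct=cam("top"); g=cv2.cvtColor(t,cv2.COLOR_RGB2GRAY)
print("top cam",ray(ct,[[140,168.7]],168.),ray(ct,[[144.6,172.5]],140.))
print("bowl rim wrist L/R/top-bottom? tool shift to (561,214):",M.T@(np.array([561,214,z["p"][2]])-z["p"]))
for C,z0 in(([561.4,215],176.),([558.5,205],176.)):
  th=np.linspace(0,2*np.pi,9)[:-1]; r=np.c_[C[0]+86*np.cos(th),C[1]+86*np.sin(th),np.full(8,z0)]
  print(proj(ct,r).round().tolist()); print(proj(c,r).round().tolist())
```

```text
top [[559.48396741 216.34141092 168.        ]] ring [[561.54096748 215.7912492  161.        ]] collar [[560.22101228 216.81596572 140.        ]]
dog in tool [-39.11226135   2.85463106   0.06457572] 175.82563595998803 world [-23.30054686 -31.54372508   0.        ]
[559, 204] edge offset from axis -2.2960506149198743
[561.5, 214.5] edge offset from axis 1.9316868222297683
top cam [[559.71476429 210.37219936 168.        ]] [[553.12597748 202.85706672 140.        ]]
bowl rim wrist L/R/top-bottom? tool shift to (561,214): [101.92070838 -59.19095723  -0.11487875]
[[139.0, 139.0], [119.0, 147.0], [110.0, 167.0], [117.0, 188.0], [136.0, 197.0], [157.0, 189.0], [167.0, 168.0], [159.0, 148.0]]
[[267.0, -11.0], [184.0, -54.0], [100.0, -19.0], [70.0, 65.0], [105.0, 145.0], [179.0, 180.0], [254.0, 156.0], [293.0, 79.0]]
[[143.0, 140.0], [122.0, 148.0], [113.0, 168.0], [120.0, 189.0], [140.0, 198.0], [160.0, 190.0], [170.0, 169.0], [162.0, 149.0]]
[[273.0, 3.0], [190.0, -40.0], [107.0, -6.0], [77.0, 77.0], [111.0, 156.0], [184.0, 191.0], [260.0, 167.0], [299.0, 92.0]]
```

Run:
```python
from h import *
z=np.load("w3.npz"); a=z["a"]; c=cam("wrist",dict(position=z["p"],ee_rot=z["r"])); M=R.from_rotvec(z["r"]).as_matrix()
h=cv2.cvtColor(a,cv2.COLOR_RGB2HSV); o=cv2.inRange(h,(4,150,60),(26,255,255)); o[:170]=0;o[260:]=0;o[:,:200]=0;o[:,310:]=0
cols=np.nonzero(o.sum(0)>255*4)[0]; print(cols.min(),cols.max())
pts=np.array([[x,np.nonzero(o[:,x])[0][0]-.5] for x in cols]); pts=pts[pts[:,1]<238]; print(pts[::8].tolist())
for hh in(34,36):
  P=((ray(c,pts,z["p"][2]-65.5+hh)-z["p"])@M)[:,:2]
  A=np.c_[2*P,np.ones(len(P))]; s=np.linalg.lstsq(A,(P**2).sum(1),rcond=None)[0]; print(hh,s[:2],np.sqrt(s[2]+s[:2]@s[:2]))
# plate outer: gray outline pts by eye
q=np.array([[158,222],[355,222],[256,138],[180,175],[334,178]])
P=((ray(c,q,z["p"][2]-65.5+34)-z["p"])@M)[:,:2];A=np.c_[2*P,np.ones(len(P))]; s=np.linalg.lstsq(A,(P**2).sum(1),rcond=None)[0]; print("plate",s[:2],np.sqrt(s[2]+s[:2]@s[:2]))
S=np.array([560.5,215.8,0]);print("stub in tool",M.T@(S-z["p"]))
```

```text
213 298
[[213.0, 235.5], [221.0, 215.5], [229.0, 207.5], [237.0, 202.5], [245.0, 199.5], [253.0, 198.5], [261.0, 198.5], [269.0, 200.5], [277.0, 203.5], [285.0, 209.5], [293.0, 217.5]]
34 [-5.23294092 -2.09690732] 27.724379451781942
36 [-4.26937698 -2.0946716 ] 27.42612874985755
plate [-5.22477542 -1.87062655] 64.2128144064699
stub in tool [103.42755868 -60.46380006 269.97717549]
```

{"method": "servo_tool", "body": {
  "moves": [
    [0,0,0,3.6,-1.95,0,0],
    [0,0,0,3.6,-1.95,0,0],
    [0,0,-2,2.6,-1.4,0,0],
    [0,0,-2.2,1.0,-0.55,1,0],
    [0,0,0,0,0,1,0]
  ]
}}

```text
time_s: 5.25
position: [566.0, 217.0, 249.7]
ee_rot: [-2.806, -1.413, 0.001]
ft_force: [-0.6, 0.0, -3.5]
width: 0.146
grip_force: 40.0
```

{"method": "servo_tool", "body": {
  "moves": [
    [0,0,0,0,0,0,0],
    [0,0,0,0,0,0,0]
  ]
}}

```text
time_s: 5.45
position: [566.1, 214.0, 250.1]
ee_rot: [2.808, 1.406, -0.004]
ft_force: [-0.6, -0.7, -2.4]
width: 0.147
grip_force: 40.0
```

Run:
```python
from h import *
s=manip.observe(); M=R.from_rotvec(s["ee_rot"]).as_matrix(); print(M.round(3).tolist(),s["position"],s["ft_force"],s["moment"])
print("disc centre",s["position"]+M@np.array([-4.8,0,65.5]), "err tool to (560.5,215.8) minus 2mm bias",M.T@(np.array([560.5,215.8,140])-s["position"])+[4.8,2,-65.5])
a=manip.capture("scene"); w=manip.capture("wrist"); save("c6.png",cv2.hconcat([cv2.resize(a[150:320,270:440],(384,384),interpolation=2),cv2.resize(w[:,64:448],(384,384))]))
```

```text
[[0.599, 0.801, -0.002], [0.801, -0.599, -0.003], [-0.003, 0.0, -1.0]] [566.14840696 213.98837237 250.05362839] [-0.59010388 -0.73384314 -2.35458175] [-0.03478618 -0.07749172 -0.03128465]
disc centre [563.17013319 209.97644875 184.56832963] err tool to (560.5,215.8) minus 2mm bias [ 3.19621802 -3.64034893 44.55726676]
```

View pics/c6.png

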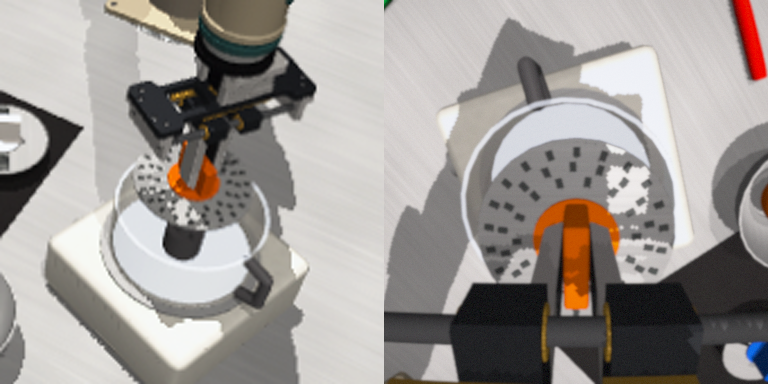

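The disc sits over the bowl, offset about 2–3 mm to the right of the rim's centre in the wrist view. I'll correct that and descend by feel.

{"method": "servo_tool", "body": {
  "moves": [
    [0,0,0,0.3,-0.3,0.5,0],
    [0,0,0,0,0,0.5,0],
    [0,0,0,0,0,0,0]
  ]
}}

```text
time_s: 5.85
position: [565.0, 221.4, 240.0]
ee_rot: [-2.806, -1.412, 0.003]
ft_force: [-0.0, -0.3, -3.7]
width: 0.146
grip_force: 40.0
```

{"method": "servo_tool", "body": {
  "moves": [
    [0,0,0,0,0,0.4,0],
    [0,0,0,0,0,0.3,0],
    [0,0,0,0,0,0,0]
  ]
}}

```text
time_s: 6.15
position: [565.3, 221.3, 233.2]
ee_rot: [-2.806, -1.412, 0.002]
ft_force: [-0.6, -0.5, -3.8]
width: 0.146
grip_force: 40.0
```

{"method": "servo_tool", "body": {
  "moves": [
    [0,0,0,-0.2,0.2,0,0],
    [0,0,0,0,0,0,0],
    [0,0,0,0,0,0.3,0],
    [0,0,0,0,0,0,0]
  ]
}}

```text
time_s: 6.55
position: [565.9, 218.6, 230.4]
ee_rot: [-2.807, -1.412, 0.001]
ft_force: [0.1, 0.3, -2.6]
width: 0.144
grip_force: 40.0
```

{"method": "servo_tool", "body": {
  "moves": [
    [0,0,0,0,0,0.3,0],
    [0,0,0,0,0,0,0]
  ]
}}

```text
time_s: 6.75
position: [565.8, 218.8, 227.4]
ee_rot: [-2.806, -1.412, 0.001]
ft_force: [-0.4, 0.8, -2.2]
width: 0.147
grip_force: 40.0
```

{"method": "servo_tool", "body": {
  "moves": [
    [0,0,0,0,0,0.3,0],
    [0,0,0,0,0,0,0]
  ]
}}

```text
time_s: 6.95
position: [565.4, 219.3, 224.3]
ee_rot: [-2.805, -1.412, 0.001]
ft_force: [-0.7, 0.8, -4.2]
width: 0.146
grip_force: 40.0
```

{"method": "servo_tool", "body": {
  "moves": [
    [0,0,0,0,0,0.2,0],
    [0,0,0,0,0,0,0]
  ]
}}

```text
time_s: 7.15
position: [565.5, 219.3, 222.5]
ee_rot: [-2.805, -1.412, 0.001]
ft_force: [-1.7, 2.5, -3.3]
width: 0.145
grip_force: 40.0
```

{"method": "servo_tool", "body": {
  "moves": [
    [0,0,0,0.03,-0.1,0.2,0],
    [0,0,0,0,0,0,0]
  ]
}}

```text
time_s: 7.35
position: [565.4, 219.6, 220.6]
ee_rot: [2.806, 1.412, -0.0]
ft_force: [-0.6, 1.5, -3.9]
width: 0.146
grip_force: 40.0
```

{"method": "servo_tool", "body": {
  "moves": [
    [0,0,0,0,0,0.3,0],
    [0,0,0,0,0,0,0]
  ]
}}

```text
time_s: 7.55
position: [565.3, 219.5, 217.4]
ee_rot: [-2.806, -1.412, 0.0]
ft_force: [-1.6, 1.5, -3.4]
width: 0.144
grip_force: 40.0
```

Origin is now at about 152 mm, close to riding height. I'll keep going down gently.

{"method": "servo_tool", "body": {
  "moves": [
    [0,0,0,0,-0.05,0.2,0],
    [0,0,0,0,0,0,0]
  ]
}}

```text
time_s: 7.75
position: [565.2, 219.6, 215.5]
ee_rot: [2.806, 1.412, -0.0]
ft_force: [-1.3, 1.1, -3.7]
width: 0.145
grip_force: 40.0
```

{"method": "servo_tool", "body": {
  "moves": [
    [0,0,0,0,0,0.2,0],
    [0,0,0,0,0,0,0]
  ]
}}

```text
time_s: 7.95
position: [565.2, 219.5, 213.5]
ee_rot: [2.806, 1.411, -0.0]
ft_force: [-1.2, 1.0, -3.4]
width: 0.148
grip_force: 40.0
```

{"method": "servo_tool", "body": {
  "moves": [
    [0,0,0,0,0,0.2,0],
    [0,0,0,0,0,0,0]
  ]
}}

```text
time_s: 8.15
position: [565.1, 219.5, 211.5]
ee_rot: [2.806, 1.411, -0.0]
ft_force: [-0.8, -0.4, -2.2]
width: 0.145
grip_force: 40.0
```

{"method": "servo_tool", "body": {
  "moves": [
    [0,0,0,0,0,0.2,0],
    [0,0,0,0,0,0,0]
  ]
}}

```text
time_s: 8.35
position: [565.1, 219.5, 209.5]
ee_rot: [2.806, 1.412, -0.0]
ft_force: [-0.6, 0.8, -3.3]
width: 0.147
grip_force: 40.0
```

{"method": "servo_tool", "body": {
  "moves": [
    [0,0,0,0,0,0.2,0],
    [0,0,0,0,0,0,0]
  ]
}}

```text
time_s: 8.55
position: [565.2, 219.6, 207.6]
ee_rot: [2.806, 1.412, -0.0]
ft_force: [-0.3, -0.5, -3.0]
width: 0.145
grip_force: 40.0
```

{"method": "servo_tool", "body": {
  "moves": [
    [0,0,0,0,0,0.1,0],
    [0,0,0,0,0,0,0]
  ]
}}

```text
time_s: 8.75
position: [565.1, 219.7, 206.7]
ee_rot: [2.806, 1.412, 0.0]
ft_force: [-0.8, 0.2, -3.7]
width: 0.146
grip_force: 40.0
```

{"method": "servo_tool", "body": {
  "moves": [
    [0,0,0,0,0,0.1,0],
    [0,0,0,0,0,0,0]
  ]
}}

```text
time_s: 8.95
position: [565.1, 219.8, 205.7]
ee_rot: [2.806, 1.412, 0.0]
ft_force: [-0.5, -0.9, -2.8]
width: 0.147
grip_force: 40.0
```

{"method": "servo_tool", "body": {
  "moves": [
    [0,0,0,0,0,0.1,0],
    [0,0,0,0,0,0,0]
  ]
}}

```text
time_s: 9.15
position: [565.2, 219.8, 205.4]
ee_rot: [2.806, 1.412, 0.001]
ft_force: [-0.9, -0.7, 2.1]
width: 0.147
grip_force: 40.0
```

Contact came at TCP height 205.4 mm, which puts the disc's origin at the seat height of 140 mm, so it is home. I'll release it.

{"method": "servo_tool", "body": {
  "moves": [
    [0,0,0,0,0,0,0.5],
    [0,0,0,0,0,0,0.5],
    [0,0,0,0,0,0,0.5],
    [0,0,0,0,0,0,0.5],
    [0,0,0,0,0,0,0.5]
  ]
}}

```text
time_s: 9.65
position: [565.1, 219.9, 204.8]
ee_rot: [-2.807, -1.412, -0.0]
ft_force: [0.1, 0.3, -0.2]
width: 0.49
grip_force: 0.0
```

{"method": "servo_tool", "body": {
  "moves": [
    [0,0,0,0,0,-1,0.5],
    [0,0,0,0,0,-3,0.5],
    [0,0,0,0,0,-4,0.5],
    [0,0,0,-4,0,-2,0.5],
    [0,0,0,0,0,0,0.5]
  ]
}}

```text
time_s: 10.15
position: [541.4, 184.5, 308.9]
ee_rot: [2.806, 1.406, 0.006]
ft_force: [0.2, -0.1, -0.3]
width: 0.501
grip_force: 0.0
```

Run:
```python
from h import *
s=manip.observe(); w=manip.capture("wrist"); a=manip.capture("scene"); print(s["position"],s["ft_force"])
save("c7.png",cv2.hconcat([cv2.resize(a[150:320,270:440],(384,384),interpolation=2),cv2.resize(w[:,64:448],(384,384))]))
```

```text
[541.37935694 184.53174867 308.94534789] [ 0.16289152 -0.12297578 -0.33148255]
```

View pics/c7.png

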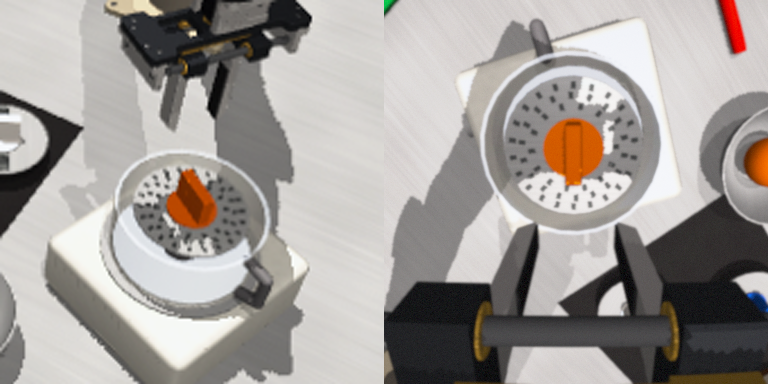

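The disc lies level and centred in the bowl, just below the rim, and the gripper is clear of it. I'll hand in.

```bash
python3 -c "
from plant import manip
print(manip.hand_in())"
```

```text
the job is handed in; nothing more can be done
None
```

The grating disc is fitted on the drive: it went down to the seat height with light contact, lies level just below the rim and was let go there; I touched none of the other items, and the job is handed in (no verdict was returned).

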